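Prove the taper fit, then free it with the wedge

ROBOT

A 7-joint arm with a two-finger parallel gripper is mounted at the origin on the work surface. World frame = base frame: x ahead of the robot, y to its left, z up, the work surface at z = 0. Lengths are in m, angles in rad, forces in N, time in s.
With the tool pointing down it reaches from about 0.4 to 0.75 m from the base axis. Payload 19.5 kg.
Tool frame: the origin (TCP) lies between the finger pads, 19 mm behind the fingertips; this is the grasp point; z points along the fingers, y is the line along which they close (so a half turn about z gives the same grasp; the last joint's range is limited). The gripper opens to 85 mm and grips with 20 to 120 N. Pads are 22 mm wide; open, the fingers measure 114 mm over their backs; the gripper's body (76 mm by 85 mm) begins 54 mm behind the grasp point. The pads swing forward as they close: fully open they stand 13 mm farther back than shut.
Start: joints at [-1.359, 0.707, -0.028, 1.485, 0.022, 0.951, -0.075], TCP at [0.144, 0.557, 0.25] pointing down, gripper open.
Joint ranges: [-2.71, 2.71], [-0.32, 2.16], [-1.57, 1.52], [0, 2.45], [-1.46, 4.6], [0, 2.02], [-2.83, 2.83]. Speed limits (rad/s): [1.89, 1.89, 2.57, 2.57, 3.01, 3.01, 3.01].

INTERFACE

Orientations are given as [roll, pitch, yaw] about the fixed x, y, z axes, in that order (R = Rz(yaw) Ry(pitch) Rx(roll)).
In Python, from rig import manip gives the robot as it stands.
- The arm moves only by the tool run_rows, called after "Call:" by a JSON object that holds its "method" and its "body". Schema: {"type":"object","properties":{"deltas":{"type":"array","items":{"type":"object","properties":{"x":{"type":"number"},"y":{"type":"number"},"z":{"type":"number"},"twist":{"type":"number"}},"additionalProperties":false},"minItems":1,"maxItems":20},"jaw":{"type":"number"},"grip_force":{"type":"number"},"only":{"type":"string"},"quiet":{"type":"boolean"},"lines":{"type":"string"}},"required":["deltas"],"additionalProperties":false}. deltas is a list of rows, 1 to 20 of them, each an object with the fields x, y, z (the shift in m), twist (a turn about the tool's z in rad); a field left out counts as zero; each row is the pose to reach, as a shift and turn from the pose commanded when the call began, along the tool's axes at that moment; what a row does not reach only later rows make up. A row lasts 1/10 s, in which the tool goes at most 0.05 m and 0.15 rad, less where a joint would pass 70% of its speed; a pose out of reach is approached as far as the arm can. jaw is the finger opening in m, set as the call begins (left out keeps the last). The fingers move at their own pace and stop on an object; grip_force is the grip in N (left out, the last holds). Time passes only in rows, so rows that do not move let the fingers close. The tool returns the time, the measured TCP pose, the force, the opening and the grip force at its end. only (a regular expression) keeps the lines of the reply that match it, lines (a string "A,B") keeps lines A to B, and quiet returns only ok. Input that does not fit is refused with a message, and nothing moves.
- manip.read_state(): the state, without advancing time (a new reading comes with each control period).
- manip.camera(name): name is "scene" or "side" or "wrist"; returns (picture, depth): 384x512x3 uint8, red, green, blue; 384x512 float32, m along the optical axis (not along the pixel's ray), 0 where there is no reading.
- manip.calibration(name): a dict with "camera_matrix" (3x3 intrinsics, pixels), "k1" (the pictures are not rectified: a ray, as slopes to the right and down, at radius r is drawn at 1 + k1 r^2 times it, then the intrinsics apply), "rvec" (rotation vector, rad) and "tvec" (3), from world to camera coordinates, as OpenCV has them; the wrist camera has in their place "hand_eye" (4x4, takes a point from camera to tool coordinates, whose origin is the TCP and whose axes are the flange's). Camera axes: x right, y down, z forward; pixel columns grow to the right and rows downward; lengths in m; the calibration is good to about 2 mm. A picture is of the moment at which its call begins: read the wrist's pose just before it. calibration takes no time and is no camera call.
- manip.job_done(): hands the job in; it is judged then, once.
The state is a dict: "time": time; "qpos": joint angles; "qd": joint speeds; "effort": joint torques, N m; "eef_pos": TCP position; "orientation": TCP orientation; "ft_force": force on the tool from outside, world axes, zero at the start; "moment": the same for the moment, N m; "width": finger opening in m; "finger_force": force on a finger pad.
Only numpy, scipy, OpenCV 4.12 (cv2) and the standard library are available. Lean on these libraries where they do the work, as an engineer would, in place of code of your own. Each camera call takes 0.05 s, during which the arm holds its last target. There are 200 camera calls.

TASK

Check the fit of the taper-shank tool on the bench: lift the oblong-headed tool out of the rack and lower its shank into the tapered sleeve of the grey stand with its tang lying across the slot, then turn it a quarter turn as you push, so that the tang drops into the slot and the shank goes fully home. Let go of it, then drive the stand's wedge in all the way by its upright head, so that the tool is lifted loose and is left standing upright in the sleeve.

Things in the scene. Friction and masses are not known exactly. Their poses are not given: they have to be found in the camera images.
- arbor: Steel tool, about 0.6 kg, hung upright in a 3-hole rack (top 92 mm high); the only one with an oblong flat-sided head. Origin: centre of the tang's lower end, z up. Heights: flat tang 0-14 mm (7 in x, 20 in y); tapered round shank 14-74 (diameter 25 to 36); flange 74-80 (diameter 46); head 80-116, 24 in x by 50 in y, gripped across its 24 mm flats. Half a turn makes no difference.
- stand: Fixed grey base 90 (x) by 215 mm (y) with an upright steel sleeve. Origin: on the table under the sleeve's axis; +y: to the wedge's head. Sleeve: mouth 103 mm high, 39 inside, 55 outside, narrowing to 28 at its foot, 47 high. Below, a slot along y, 14 wide, takes the tang only in line (to 15 deg). Tool origin height: 47 with tang across, 33 fully home. Play 1.5 mm, oiled; drops in freely.
- wedge (a joint): Travel of the stand's wedge in m: 0 fully out, 0.05 fully in, at a stop; starts 0 to 8 mm in. It slides along the stand's -y, rubs with about 4 N and stays where it is left. Its ramp runs in the slot under the sleeve, meets a seated tool's tang at about 0.017 and then lifts it 3 mm per 10 mm, to 10 mm.
- wedge_head (a point): Middle of the outer (+y) face of the wedge's head, 55 mm above the table; moves with the wedge. The head is an upright dark steel plate, 36 mm wide (x), 12 thick (y), from 14 to 72 mm above the table. This face is 137 mm from the sleeve's axis with the wedge out, 87 mm with it in; push it towards the sleeve.

How it is judged:
On the way, in this order (a step that is already met when the one before it is completed fails the run):
1. the shank is at least 40 mm down in the sleeve with its tang across the slot (at least 35 degrees off it), not yet home (horizontal distance between arbor and stand below 0.008 m and z of arbor in the frame of stand between 0.04 and 0.063 m and angle between the y axis of arbor and the y axis of stand, either way round above 0.6 rad), for 0.1 s.
2. turned into line with the slot (within 20 degrees) and fully home (within 4 mm), upright within 10 degrees (horizontal distance between arbor and stand below 0.008 m and z of arbor in the frame of stand below 0.037 m and angle between the y axis of arbor and the y axis of stand, either way round below 0.35 rad and angle between arbor's own z axis and vertical below 0.175 rad), for 0.2 s.
At the end, for the whole second after the job is handed in: The wedge is in (at least 42 of 50 mm); the oblong-headed tool stands free in the sleeve, lifted 5 to 19 mm from home by the wedge, within 12 mm of the sleeve's axis and 11 degrees of upright, at rest and not held (value of joint wedge above 0.042 m and z of arbor in the frame of stand between 0.038 and 0.052 m and horizontal distance between arbor and stand below 0.012 m and angle between arbor's own z axis and vertical below 0.2 rad and linear speed of arbor below 0.02 m/s and contact force between arbor and the fingers below 0.5 N); the robot touches nothing.
It also fails if it takes over 54 s, if anything falls off the work surface, if the arm or the gripper's body presses on something with over 40 N, if the wrist force passes 120 N, or if a joint passes its speed limit or range.

## Working session

There is one attempt and no reset: what is moved stays moved. The work goes in short steps, Python scripts to look and compute and a tool call to move; the robot and the scene stay as the last step left them, time stands still between calls to the robot, and variables do not carry over. Pictures are saved under pics/ and viewed, at most 10 in all, crops included, and the job is handed in when it is done.

```bash
ls; mkdir -p pics
```

Create h.py:
```python
import numpy as np,cv2
from rig import manip
from scipy.spatial.transform import Rotation as R
def shot(n,f):
    s=manip.read_state(); im,d=manip.camera(n)
    cv2.imwrite(f'pics/{f}.png',im[:,:,::-1]); np.savez(f'pics/{f}.npz',im=im,d=d,p=s['eef_pos'],o=s['orientation'])
def pts(n,f,uv=None):
    """world points of pixels (all when uv None) from depth"""
    z=np.load(f'pics/{f}.npz'); c=manip.calibration(n); K=np.array(c['camera_matrix'],float); d=z['d']
    if uv is None:
        v,u=np.mgrid[0:384,0:512]; uv=np.stack([u.ravel(),v.ravel()],1)
    uv=np.array(uv,float)
    dd=d[uv[:,1].round().astype(int),uv[:,0].round().astype(int)]
    r=cv2.undistortPoints(uv[:,None],K,np.array([c['k1'],0,0,0.]))[:,0]
    P=np.c_[r,np.ones(len(r))]*dd[:,None]
    if 'hand_eye' in c:
        H=np.array(c['hand_eye']); P=P@H[:3,:3].T+H[:3,3]
        return P@R.from_euler('xyz',z['o']).as_matrix().T+z['p'],dd
    Rm=cv2.Rodrigues(np.array(c['rvec'],float))[0]
    return (P-np.array(c['tvec']).ravel())@Rm,dd
```

Run:
```python
from h import *
for n in ('scene','side','wrist'): shot(n,n+'0'); print(n,{k:np.round(v,3).tolist() for k,v in manip.calibration(n).items()})
a=[cv2.imread(f'pics/{n}0.png') for n in('scene','side')]
print(manip.read_state())
```

```text
pics
rig.py
scene {'camera_matrix': [[415.174, 0.0, 255.135], [0.0, 415.174, 195.558], [0.0, 0.0, 1.0]], 'k1': -0.029, 'rvec': [1.716, 1.84, -0.768], 'tvec': [0.034, -0.369, 1.362]}
side {'camera_matrix': [[392.534, 0.0, 265.296], [0.0, 392.534, 191.889], [0.0, 0.0, 1.0]], 'k1': -0.053, 'rvec': [2.214, -0.212, 0.093], 'tvec': [-0.523, 0.13, 0.787]}
wrist {'camera_matrix': [[332.638, 0.0, 256.555], [0.0, 332.638, 190.803], [0.0, 0.0, 1.0]], 'k1': -0.02, 'hand_eye': [[-0.002, -0.958, -0.285, 0.072], [1.0, -0.001, -0.001, -0.001], [0.001, -0.285, 0.958, -0.125], [0.0, 0.0, 0.0, 1.0]]}
{'time': 0.15, 'qpos': array([-1.35871027,  0.70693948, -0.02761902,  1.48486164,  0.02199888,
        0.95090013, -0.07548169]), 'qd': array([-1.15852592e-03, -2.92614006e-04,  7.35430075e-04, -2.48008009e-03,
       -2.39463569e-04, -8.68301098e-05,  2.70314912e-05]), 'effort': array([-7.60355056e-05, -8.83311367e+01,  1.23442903e+00, -2.36200047e+01,
        1.69732841e-02,  5.27719822e-03, -2.54840944e-05]), 'eef_pos': array([0.14431799, 0.55641662, 0.24965369]), 'orientation': array([-3.14078656e+00,  1.82882387e-05,  2.88782345e+00]), 'ft_force': array([-0.05603537, -0.81878779, -0.03352113]), 'moment': array([ 0.02044209, -0.04492832,  0.03122799]), 'finger_force': 0.0, 'width': 0.08543556778813516}
```

View pics/scene0.png

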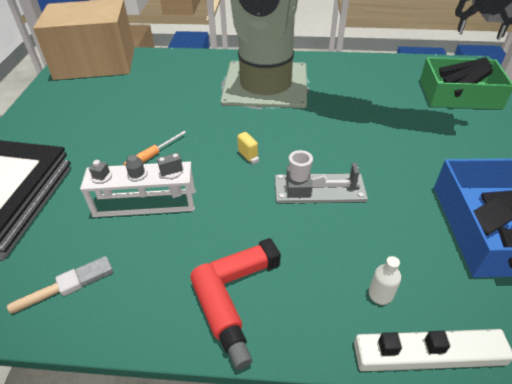

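View pics/side0.png

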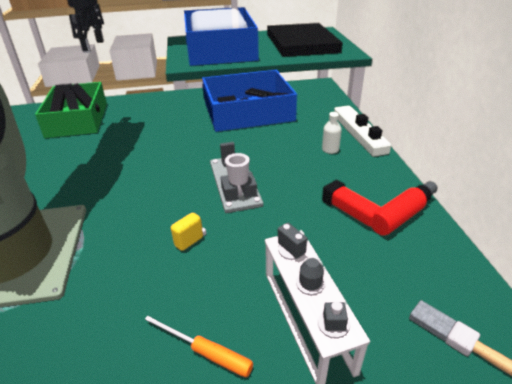

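The scene view shows the rack with heads at (98,170), (136,165) and (170,165). The last looks oblong. The sleeve mouth is at (300,160) and the wedge head at (354,177). In the side view, the oblong head is at (292,238), the sleeve at (237,165) and the wedge head at (228,153).

Run:
```python
from h import *
np.set_printoptions(precision=4,suppress=True)
print(pts('scene','scene0',[(98,168),(136,163),(170,160),(300,157),(290,156),(311,158),(354,168),(354,180),(120,180)]))
print(pts('side','side0',[(292,235),(300,246),(311,270),(335,315),(237,160),(228,150),(228,157)]))
for n in('scene','side'):
    im=cv2.imread(f'pics/{n}0.png')
    a,b=((im[135:220,70:210],im[130:215,260:380]) if n=='scene' else (im[215:375,250:380],im[130:220,190:280]))
    cv2.imwrite(f'pics/c_{n}.png',np.hstack([cv2.resize(x,(395,500),interpolation=cv2.INTER_CUBIC) for x in(a,b)]))
```

```text
(array([[ 0.5795, -0.3268,  0.1256],
       [ 0.5682, -0.2442,  0.134 ],
       [ 0.5518, -0.1742,  0.1319],
       [ 0.4725,  0.1077,  0.0874],
       [ 0.4872,  0.0842,  0.1016],
       [ 0.4925,  0.1315,  0.1025],
       [ 0.4841,  0.2334,  0.0703],
       [ 0.4972,  0.2362,  0.0447],
       [ 0.5791, -0.2866,  0.092 ]]), array([0.8884, 0.8852, 0.8937, 0.9631, 0.9442, 0.9369, 0.9593, 0.9682,
       0.9101], dtype=float32))
(array([[ 0.5425, -0.1879,  0.1346],
       [ 0.5525, -0.203 ,  0.1225],
       [ 0.5516, -0.2675,  0.1369],
       [ 0.5647, -0.3416,  0.1262],
       [ 0.4909,  0.1257,  0.0877],
       [ 0.4793,  0.2277,  0.0552],
       [ 0.4703,  0.1182,  0.1031]]), array([0.6355, 0.6325, 0.5732, 0.5235, 0.9019, 0.9997, 0.8838],
      dtype=float32))
```

View pics/c_scene.png

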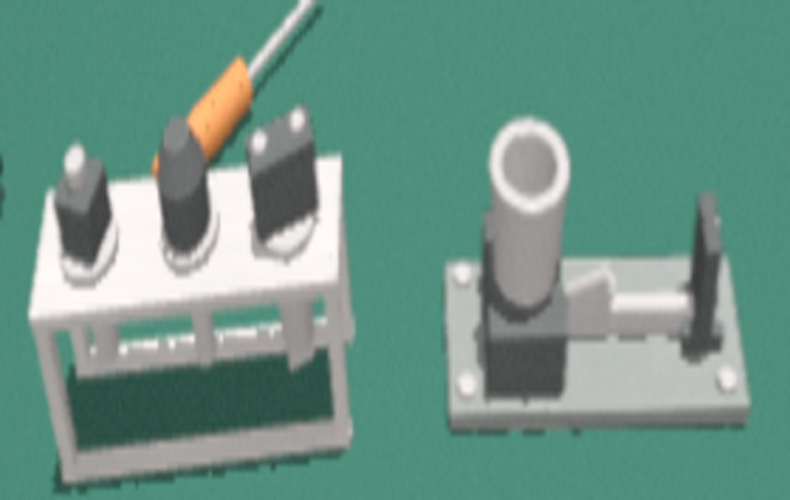

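Add to h.py:
```python
def sel(n,f,c,rad,z0,z1):
    P,d=pts(n,f); return P[(d>0)&(np.hypot(*(P[:,:2]-c).T)<rad)&(P[:,2]>z0)&(P[:,2]<z1)]
def rect(P):
    r=cv2.minAreaRect((P[:,:2]*1000).astype(np.float32)); return np.round(r[0],1),np.round(r[1],1),round(r[2],1),len(P),P[:,2].mean().round(4)
def circ(P):
    A=np.c_[2*P[:,:2],np.ones(len(P))]; s=np.linalg.lstsq(A,(P[:,:2]**2).sum(1),rcond=None)[0]; return s[:2].round(4),np.sqrt(s[2]+s[:2]@s[:2]).round(4),len(P),P[:,2].mean().round(4)
```

Run:
```python
from h import *
for n in('scene','side'):
    print(n,'head',rect(sel(n,n+'0',(.545,-.18),.045,.118,.15)))
    print('rim',circ(sel(n,n+'0',(.472,.108),.04,.098,.112)))
    print('wh',rect(sel(n,n+'0',(.478,.236),.035,.05,.08)))
    print('rack',rect(sel(n,n+'0',(.56,-.26),.15,.085,.097)))
    P=sel(n,n+'0',(.48,.15),.16,.008,.03); print('base',rect(P))
```

```text
scene head (array([ 547.7, -177.8]), array([26.6, 49.5]), 27.4, 280, np.float64(0.1301))
rim (array([0.4903, 0.1086]), np.float64(0.0227), 131, np.float64(0.1012))
wh (array([481.4, 235.2]), array([39.3, 11.9]), 4.3, 112, np.float64(0.065))
rack (array([ 558.6, -255.6]), array([ 74.5, 239. ]), 8.4, 1656, np.float64(0.0912))
base (array([488. , 159.9]), array([ 92.7, 213. ]), 4.9, 1696, np.float64(0.0137))
side head (array([ 544.9, -180.2]), array([25.1, 51.2]), 28.4, 495, np.float64(0.1306))
rim (array([0.488 , 0.1049]), np.float64(0.0232), 168, np.float64(0.1018))
wh (array([478.1, 234.5]), array([35.8, 13.8]), 7.9, 139, np.float64(0.0633))
rack (array([ 557. , -256.6]), array([ 71.5, 237.6]), 8.3, 3615, np.float64(0.0913))
base (array([484.3, 158.4]), array([ 89.8, 218. ]), 4.7, 950, np.float64(0.0144))
```

The rectangles and circles match the given sizes:

| Feature | Measured | Given |
|---|---|---|
| Head | 26×50 mm at about (546, −179), top at 0.133 | 24×50 mm |
| Rack top | 0.091 | 0.092 |
| Rim | radius 23 mm, height 0.1015, axis at about (489, 107) | inner and outer radii 19.5 and 27.5 mm, height 0.103 |
| Stand base | 91×215 mm, yaw about 4.8° | 90×215 mm |

I'll go over the stand first and look with the wrist camera.

Add to h.py:
```python
def go(x,y,z,yawdeg):
    s=manip.read_state(); M=R.from_euler('xyz',s['orientation']).as_matrix()
    d=M.T@(np.array([x,y,z])-s['eef_pos']); w=(np.rad2deg(s['orientation'][2])-yawdeg+180)%360-180
    print('rel',d.round(4),'turn',np.deg2rad(w).round(4),'now',s['eef_pos'].round(4),np.rad2deg(s['orientation']).round(2),'t',round(s['time'],2))
```

```text
(no output)
```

Call:
{"method": "run_rows", "body": {"deltas": [{"x": -0.15,"y": -0.11,"twist": 0.3},{"x": -0.45,"y": -0.35,"twist": 0.83},{"x": -0.45,"y": -0.35,"twist": 0.83},{"x": -0.45,"y": -0.35,"twist": 0.83},{"x": -0.45,"y": -0.35,"twist": 0.83},{"x": -0.45,"y": -0.35,"twist": 0.83},{"x": -0.45,"y": -0.35,"twist": 0.83},{"x": -0.45,"y": -0.35,"twist": 0.83},{"x": -0.45,"y": -0.35,"twist": 0.83},{"x": -0.45,"y": -0.35,"twist": 0.83},{"x": -0.45,"y": -0.35,"twist": 0.83},{"x": -0.45,"y": -0.35,"twist": 0.83},{"x": -0.45,"y": -0.35,"twist": 0.83},{"x": -0.45,"y": -0.35,"twist": 0.83},{"x": -0.45,"y": -0.35,"twist": 0.83},{"x": -0.45,"y": -0.35,"twist": 0.83}]}}

```text
time: 1.75
eef_pos: [0.4916, 0.1057, 0.2501]
orientation: [-3.141, -0.0, 2.059]
ft_force: [-0.5, 0.6, 0.4]
width: 0.0853
finger_force: 0.0
```

Run:
```python
from h import *
shot('wrist','w1'); go(.546,-.179,.25,118)
n='wrist'; f='w1'
print('rim',circ(sel(n,f,(.489,.107),.04,.098,.112)))
print('wh',rect(sel(n,f,(.48,.236),.035,.06,.08)))
print('base',rect(sel(n,f,(.48,.15),.16,.008,.03)))
```

```text
rel [-0.2768 -0.0856  0.    ] turn -0.0003 now [0.4917 0.1056 0.2501] [-1.8000e+02 -1.0000e-02  1.1798e+02] t 1.8
rim (array([0.4886, 0.1076]), np.float64(0.0231), 1667, np.float64(0.1031))
wh (array([478.8, 236.1]), array([36.2, 12.7]), 4.5, 784, np.float64(0.0713))
base (array([485. , 159.5]), array([ 90.7, 215.5]), 4.4, 11389, np.float64(0.014))
```

Call:
{"method": "run_rows", "body": {"deltas": [{"x": -0.277,"y": -0.086},{"x": -0.277,"y": -0.086},{"x": -0.277,"y": -0.086},{"x": -0.277,"y": -0.086},{"x": -0.277,"y": -0.086},{"x": -0.277,"y": -0.086},{"x": -0.277,"y": -0.086},{"x": -0.277,"y": -0.086},{"x": -0.277,"y": -0.086},{"x": -0.277,"y": -0.086}]}}

```text
time: 2.8
eef_pos: [0.5459, -0.179, 0.2502]
orientation: [3.141, -0.0, 2.06]
ft_force: [0.5, 0.2, -0.5]
width: 0.0856
finger_force: 0.0
```

Run:
```python
from h import *
shot('wrist','w2')
n='wrist'; f='w2'
r=rect(sel(n,f,(.546,-.179),.045,.125,.15)); print('head',r)
r2=rect(sel(n,f,(.546,-.179),.045,.130,.137)); print('top',r2)
go(r[0][0]/1000,r[0][1]/1000,.122,90+r[2])
```

```text
head (array([ 544.6, -179.3]), array([23.9, 50. ]), 27.1, 2043, np.float64(0.1347))
top (array([ 544.6, -179.3]), array([23.9, 50. ]), 27.1, 1764, np.float64(0.1345))
rel [ 0.0005 -0.0012  0.1282] turn 0.0156 now [ 0.5458 -0.1792  0.2502] [179.99  -0.   118.  ] t 2.85
```

View pics/w2.png

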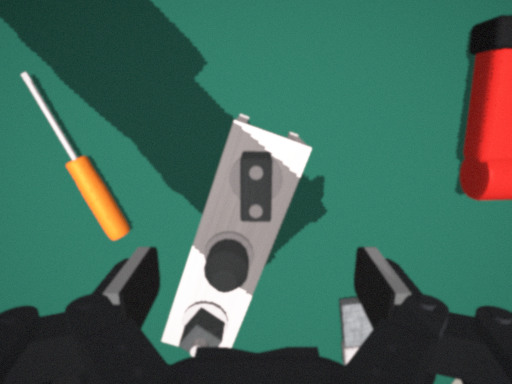

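The wrist view shows the oblong head at (256,186), midway between the fingers with its flats facing them. It measures 23.9×50 mm with its top at 0.1345. Next I descend, grip and lift.

Call:
{"method": "run_rows", "body": {"deltas": [{"x": 0.0005,"y": -0.001,"z": 0.04,"twist": 0.015},{"x": 0.0005,"y": -0.001,"z": 0.08,"twist": 0.015},{"x": 0.0005,"y": -0.001,"z": 0.11,"twist": 0.015},{"x": 0.0005,"y": -0.001,"z": 0.128,"twist": 0.015},{"x": 0.0005,"y": -0.001,"z": 0.128,"twist": 0.015},{"x": 0.0005,"y": -0.001,"z": 0.128,"twist": 0.015}]}}

```text
time: 3.45
eef_pos: [0.5449, -0.18, 0.1228]
orientation: [3.141, 0.0, 2.043]
ft_force: [-0.6, 0.2, 0.1]
width: 0.0855
finger_force: 0.0
```

Call:
{"method": "run_rows", "body": {"deltas": [{},{},{},{},{},{},{},{}], "jaw": 0.015, "grip_force": 90}}

```text
time: 4.25
eef_pos: [0.5447, -0.1803, 0.1226]
orientation: [3.141, 0.001, 2.043]
ft_force: [-1.5, 0.2, 9.0]
width: 0.0228
finger_force: 88.0
```

Call:
{"method": "run_rows", "body": {"deltas": [{"z": -0.02},{"z": -0.05},{"z": -0.08},{"z": -0.11},{"z": -0.125},{"z": -0.125},{"z": -0.125}]}}

```text
time: 4.95
eef_pos: [0.5442, -0.1801, 0.2461]
orientation: [-3.141, -0.001, 2.043]
ft_force: [0.1, 0.6, -6.2]
width: 0.0226
finger_force: 90.3
```

Run:
```python
from h import *
shot('scene','s3');shot('side','d3');shot('wrist','w3')
c=manip.read_state()['eef_pos'][:2]
for n,f in(('scene','s3'),('side','d3'),('wrist','w3')):
    P=sel(n,f,c,.06,.05,.32); print(f,len(P)); 
cv2.imwrite('pics/c3.png',np.hstack([cv2.resize(cv2.imread('pics/s3.png')[60:220,90:250],(400,400)),cv2.resize(cv2.imread('pics/d3.png')[120:320,200:400],(400,400))]))
go(.4886,.1076,.25,184.4)
```

```text
s3 2188
d3 4630
w3 51854
rel [ 0.2816  0.0813 -0.0039] turn -1.1756 now [ 0.5442 -0.1802  0.2459] [-1.7992e+02 -7.0000e-02  1.1705e+02] t 5.1
```

View pics/c3.png

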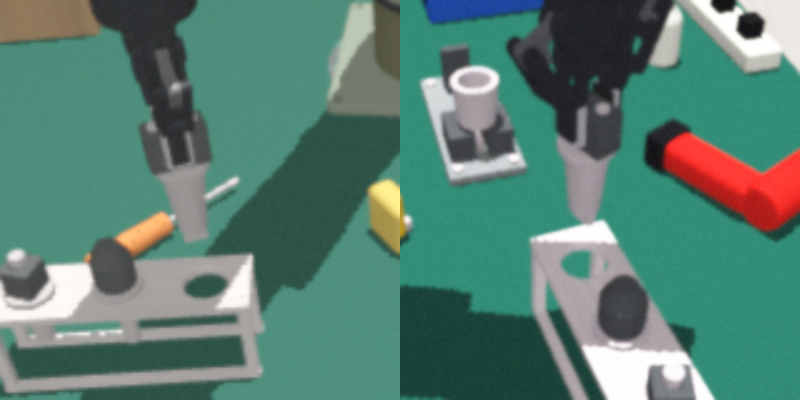

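The tool is held upright and clear of the rack. Now I carry it over the sleeve with the tang turned across.

Call:
{"method": "run_rows", "body": {"deltas": [{"x": 0.282,"y": 0.081,"z": -0.004,"twist": -1.175},{"x": 0.282,"y": 0.081,"z": -0.004,"twist": -1.175},{"x": 0.282,"y": 0.081,"z": -0.004,"twist": -1.175},{"x": 0.282,"y": 0.081,"z": -0.004,"twist": -1.175},{"x": 0.282,"y": 0.081,"z": -0.004,"twist": -1.175},{"x": 0.282,"y": 0.081,"z": -0.004,"twist": -1.175},{"x": 0.282,"y": 0.081,"z": -0.004,"twist": -1.175},{"x": 0.282,"y": 0.081,"z": -0.004,"twist": -1.175},{"x": 0.282,"y": 0.081,"z": -0.004,"twist": -1.175},{"x": 0.282,"y": 0.081,"z": -0.004,"twist": -1.175},{"x": 0.282,"y": 0.081,"z": -0.004,"twist": -1.175},{"x": 0.282,"y": 0.081,"z": -0.004,"twist": -1.175}]}}

```text
time: 6.3
eef_pos: [0.4885, 0.1076, 0.2509]
orientation: [-3.141, -0.0, -3.067]
ft_force: [-0.8, 0.0, -6.2]
width: 0.0227
finger_force: 90.9
```

Create axis.py:
```python
from h import *
import sys
from scipy.optimize import least_squares
t=sys.argv[1]; s=manip.read_state(); c=s['eef_pos'][:2]; oz=s['eef_pos'][2]-.104
shot('scene','s'+t);shot('side','d'+t); Q=[]
for n in('scene','side'):
    P=sel(n,n[0].replace('s','s' if n=='scene' else 'd')+t,c,.03,oz+.022,oz+.066)
    f=lambda p,P=P:np.hypot(P[:,0]-p[0],P[:,1]-p[1])-(.0125+(P[:,2]-oz-.014)*.0055/.06)
    r=least_squares(f,c,loss='soft_l1',f_scale=.001); print(n,len(P),r.x.round(4),'rms',np.sqrt((r.fun**2).mean()).round(4)); Q.append(P)
P=np.vstack(Q); r=least_squares(f,c,kwargs={'P':P},loss='soft_l1',f_scale=.001); print('both',r.x.round(4),'tcp',c.round(4),s['qpos'].round(2))
for n in('scene','side'):
    print('rim',circ(sel(n,('s' if n=='scene' else 'd')+t,(.4886,.1076),.04,.098,.106)))
go(.4886,.1076,.215,184.4)
cv2.imwrite(f'pics/c{t}.png',np.hstack([cv2.resize(cv2.imread(f'pics/s{t}.png')[70:230,230:390],(400,400)),cv2.resize(cv2.imread(f'pics/d{t}.png')[70:230,160:320],(400,400))]))
```

```bash
python3 axis.py 4
```

```text
scene 215 [0.4878 0.1085] rms 0.001
side 249 [0.4867 0.1062] rms 0.0011
both [0.4874 0.1069] tcp [0.4885 0.1076] [-0.14  0.6  -0.24  1.75  0.19  0.82  1.17]
rim (array([0.4923, 0.1087]), np.float64(0.0233), 191, np.float64(0.1011))
rim (array([0.4887, 0.1048]), np.float64(0.0233), 185, np.float64(0.1018))
rel [-0.0001 -0.0001  0.036 ] turn -0.0018 now [0.4885 0.1077 0.251 ] [-179.99   -0.   -175.7 ] t 6.4
```

View pics/c4.png

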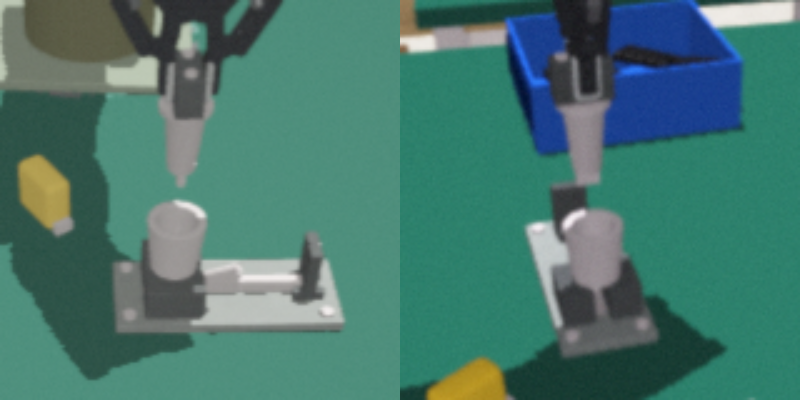

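The tool hangs straight over the sleeve, shank tip at (183,183) and mouth at (177,215) in the left crop, and the tang lies across. Measured against the rim in the same views, it sits about 2 mm short in x. I'll shift 1.5 mm and lower it, watching the force.

Call:
{"method": "run_rows", "body": {"deltas": [{"x": -0.0015,"z": 0.02},{"x": -0.0015,"z": 0.04},{"x": -0.0015,"z": 0.05},{"x": -0.0015,"z": 0.06},{"x": -0.0015,"z": 0.06},{"x": -0.0015,"z": 0.06}]}}

```text
time: 7.0
eef_pos: [0.4902, 0.1079, 0.1914]
orientation: [-3.142, 0.0, -3.065]
ft_force: [0.4, -0.7, -5.6]
width: 0.0223
finger_force: 90.8
```

Call:
{"method": "run_rows", "body": {"deltas": [{"z": 0.006},{"z": 0.012},{"z": 0.018},{"z": 0.024},{"z": 0.024},{"z": 0.024}]}}

```text
time: 7.6
eef_pos: [0.49, 0.1078, 0.167]
orientation: [-3.141, -0.0, -3.065]
ft_force: [0.5, 0.1, -5.2]
width: 0.0228
finger_force: 90.8
```

Call:
{"method": "run_rows", "body": {"deltas": [{"z": 0.003},{"z": 0.006},{"z": 0.009},{"z": 0.011},{"z": 0.011},{"z": 0.011}]}}

```text
time: 8.2
eef_pos: [0.49, 0.1078, 0.156]
orientation: [-3.141, -0.0, -3.065]
ft_force: [0.7, 0.4, -5.0]
width: 0.023
finger_force: 90.8
```

Call:
{"method": "run_rows", "body": {"deltas": [{"z": 0.002},{"z": 0.004},{"z": 0.005},{"z": 0.005},{"z": 0.005}]}}

```text
time: 8.7
eef_pos: [0.4902, 0.1079, 0.1514]
orientation: [-3.142, 0.001, -3.065]
ft_force: [-0.6, -0.5, 6.4]
width: 0.0228
finger_force: 93.0
```

It bottomed at an origin height of about 47 mm with no side load. Now I turn it while pressing lightly, then push it home.

Call:
{"method": "run_rows", "body": {"deltas": [{"twist": 0.12},{"twist": 0.24},{"twist": 0.36},{"twist": 0.48},{"twist": 0.6},{"twist": 0.72},{"twist": 0.84},{"twist": 0.96},{"twist": 1.08},{"twist": 1.2},{"twist": 1.32},{"twist": 1.44},{"twist": 1.571},{"twist": 1.571},{"twist": 1.571}]}}

```text
time: 10.2
eef_pos: [0.4899, 0.108, 0.1509]
orientation: [-3.141, 0.0, 1.651]
ft_force: [-0.0, 0.4, -6.0]
width: 0.0228
finger_force: 90.9
```

Call:
{"method": "run_rows", "body": {"deltas": [{"z": 0.002},{"z": 0.004},{"z": 0.006},{"z": 0.008},{"z": 0.008}]}}

```text
time: 10.7
eef_pos: [0.4899, 0.1077, 0.1427]
orientation: [-3.141, 0.0, 1.647]
ft_force: [-0.0, -0.3, -5.7]
width: 0.0229
finger_force: 90.9
```

It dropped into the slot without contact, so I push on home.

Call:
{"method": "run_rows", "body": {"deltas": [{"z": 0.002},{"z": 0.004},{"z": 0.005},{"z": 0.006},{"z": 0.006},{"z": 0.006}]}}

```text
time: 11.3
eef_pos: [0.4901, 0.1078, 0.1376]
orientation: [3.141, -0.0, 1.647]
ft_force: [-3.5, -1.1, 9.4]
width: 0.0231
finger_force: 93.0
```

Call:
{"method": "run_rows", "body": {"deltas": [{"z": 0.001},{"z": 0.001},{"z": 0.001},{"z": 0.001}]}}

```text
time: 11.7
eef_pos: [0.4902, 0.1077, 0.1374]
orientation: [3.14, -0.001, 1.647]
ft_force: [-7.7, -0.8, 32.6]
width: 0.0227
finger_force: 96.3
```

It is home, with the origin at about 33 mm and a firm stop. I release it and rise.

Call:
{"method": "run_rows", "body": {"deltas": [{"z": -0.001},{"z": -0.001},{"z": -0.001},{"z": -0.001},{"z": -0.001},{"z": -0.001}], "jaw": 0.085}}

```text
time: 12.3
eef_pos: [0.49, 0.1078, 0.1369]
orientation: [-3.141, 0.0, 1.647]
ft_force: [-0.1, -0.6, -0.6]
width: 0.0848
finger_force: 0.0
```

Call:
{"method": "run_rows", "body": {"deltas": [{"z": -0.03},{"z": -0.07},{"z": -0.12},{"x": 0.09,"z": -0.12},{"x": 0.09,"z": -0.12},{"x": 0.09,"z": -0.12},{"x": 0.09,"z": -0.12}], "jaw": 0}}

```text
time: 13.0
eef_pos: [0.4829, 0.198, 0.2568]
orientation: [-3.141, 0.0, 1.648]
ft_force: [0.5, -0.4, 0.7]
width: 0.0003
finger_force: 0.0
```

Run:
```python
from h import *
shot('wrist','w6'); shot('scene','s6'); shot('side','d6')
for n,f in(('wrist','w6'),('scene','s6'),('side','d6')):
    print(n,'head',rect(sel(n,f,(.489,.107),.045,.135,.17)),'wh',rect(sel(n,f,(.479,.236),.035,.06,.08)))
a=np.deg2rad(94.4); p=np.array([.4886,.1076])+.165*np.array([np.cos(a),np.sin(a)])
go(*p,.055,94.4)
cv2.imwrite('pics/c6.png',np.hstack([cv2.resize(cv2.imread('pics/s6.png')[70:230,230:390],(400,400)),cv2.resize(cv2.imread('pics/d6.png')[70:230,160:320],(400,400))]))
```

```text
wrist head (array([491.2,  84.7]), array([1. , 7.5]), 89.7, 10, np.float64(0.1497)) wh (array([478.4, 236.7]), array([35.2, 11.7]), 4.3, 536, np.float64(0.072))
scene head (array([493. , 109.8]), array([26. , 50.2]), 4.4, 253, np.float64(0.1453)) wh (array([480.7, 235.8]), array([36.3, 12.1]), 4.1, 83, np.float64(0.0684))
side head (array([490. , 106.5]), array([24.2, 51.8]), 4.1, 206, np.float64(0.1464)) wh (array([472.7, 234. ]), array([24.2, 16.1]), 6.1, 59, np.float64(0.0682))
rel [ 0.0761 -0.0017  0.202 ] turn -0.0023 now [0.4834 0.1965 0.257 ] [-1.7999e+02  3.0000e-02  9.4270e+01] t 13.15
```

View pics/c6.png

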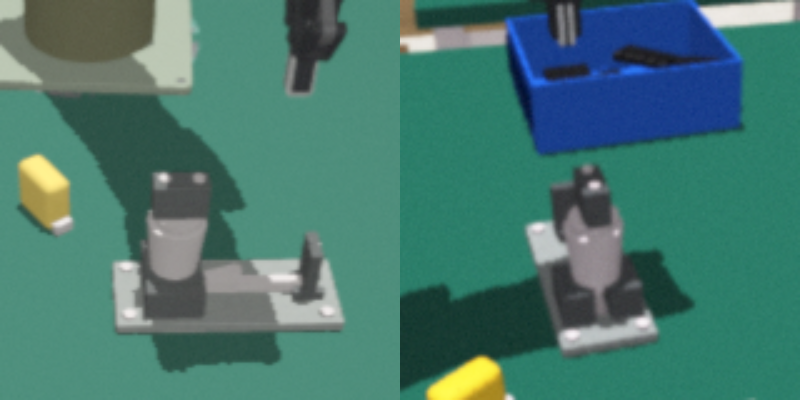

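The tool is fully home in line with the slot: head top about 0.149, aligned at 4.3°. The wedge head, at (312,265) in the left crop, is still out. I go beyond it, down, and push.

Call:
{"method": "run_rows", "body": {"deltas": [{"x": 0.04},{"x": 0.078,"y": -0.001},{"x": 0.078,"y": -0.001,"z": 0.05},{"x": 0.078,"y": -0.001,"z": 0.1},{"x": 0.078,"y": -0.001,"z": 0.15},{"x": 0.078,"y": -0.001,"z": 0.18},{"x": 0.078,"y": -0.001,"z": 0.202},{"x": 0.078,"y": -0.001,"z": 0.202},{"x": 0.078,"y": -0.001,"z": 0.202}]}}

```text
time: 14.05
eef_pos: [0.4767, 0.2746, 0.0557]
orientation: [3.141, 0.0, 1.646]
ft_force: [0.2, 0.3, 0.9]
width: 0.0004
finger_force: 0.0
```

Call:
{"method": "run_rows", "body": {"deltas": [{"x": -0.005},{"x": -0.01},{"x": -0.015},{"x": -0.02},{"x": -0.025},{"x": -0.03},{"x": -0.03}]}}

```text
time: 14.75
eef_pos: [0.4786, 0.2446, 0.0551]
orientation: [-3.142, 0.0, 1.646]
ft_force: [-0.2, 0.1, -0.5]
width: -0.0002
finger_force: 0.0
```

Run:
```python
from h import *
a=np.deg2rad(94.4); d=manip.read_state()['eef_pos'][:2]-[.489,.1076]; print(d@[np.cos(a),np.sin(a)],d@[np.sin(a),-np.cos(a)])
```

```text
0.1373712170527716 0.0001863874330558333
```

Call:
{"method": "run_rows", "body": {"deltas": [{"x": -0.004},{"x": -0.008},{"x": -0.012},{"x": -0.016}]}}

```text
time: 15.15
eef_pos: [0.4797, 0.2302, 0.055]
orientation: [3.141, -0.001, 1.648]
ft_force: [0.4, 10.8, -0.3]
width: 0.0001
finger_force: 5.3
```

Run:
```python
from h import *
a=np.deg2rad(94.4); d=manip.read_state()['eef_pos'][:2]-[.489,.1076]; print(d@[np.cos(a),np.sin(a)])
shot('scene','s7')
cv2.imwrite('pics/c7.png',cv2.resize(cv2.imread('pics/s7.png')[90:220,250:410],(790,600)))
```

```text
0.12294638530037945
```

View pics/c7.png

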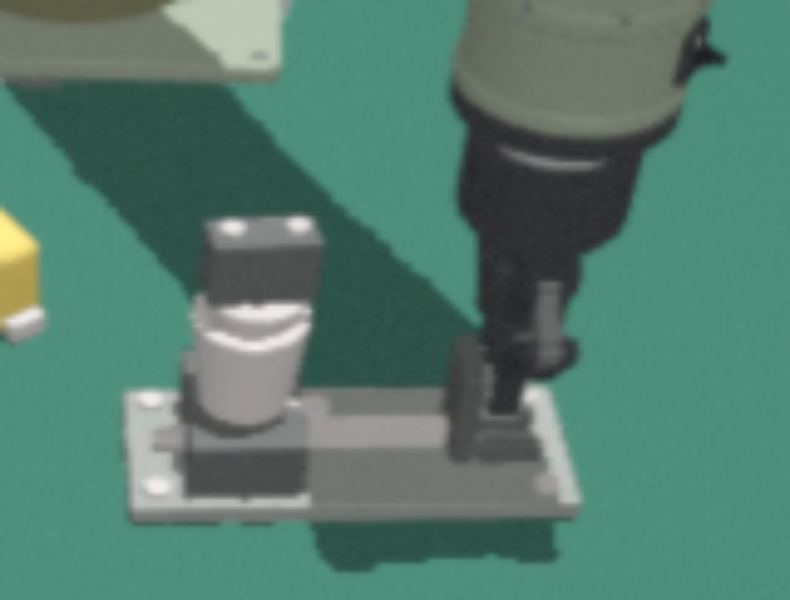

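The fingers are pushing squarely on the wedge head (contact near (480,400)), the wedge is about halfway in, and the tool is upright. I carry on to the stop.

Call:
{"method": "run_rows", "body": {"deltas": [{"x": -0.003},{"x": -0.006},{"x": -0.009},{"x": -0.012},{"x": -0.015},{"x": -0.018},{"x": -0.02},{"x": -0.02}]}}

```text
time: 16.0
eef_pos: [0.4813, 0.2098, 0.055]
orientation: [3.141, -0.001, 1.647]
ft_force: [0.6, 6.7, -0.0]
width: -0.0
finger_force: 3.2
```

Call:
{"method": "run_rows", "body": {"deltas": [{"x": -0.001},{"x": -0.002},{"x": -0.003},{"x": -0.003}]}}

```text
time: 16.4
eef_pos: [0.4816, 0.2072, 0.055]
orientation: [3.141, -0.001, 1.648]
ft_force: [0.5, 8.9, -0.4]
width: -0.0001
finger_force: 4.3
```

Run:
```python
from h import *
a=np.deg2rad(94.4); d=manip.read_state()['eef_pos'][:2]-[.489,.1076]; print(d@[np.cos(a),np.sin(a)])
```

```text
0.09983421767905974
```

Call:
{"method": "run_rows", "body": {"deltas": [{"x": -0.001},{"x": -0.002},{"x": -0.003},{"x": -0.003}]}}

```text
time: 16.8
eef_pos: [0.4817, 0.2055, 0.055]
orientation: [3.141, -0.003, 1.649]
ft_force: [0.6, 17.6, -1.1]
width: -0.0002
finger_force: 8.7
```

Call:
{"method": "run_rows", "body": {"deltas": [{"x": -0.001},{"x": -0.002},{"x": -0.002}]}}

```text
time: 17.1
eef_pos: [0.4817, 0.2054, 0.0551]
orientation: [3.141, -0.005, 1.65]
ft_force: [-0.3, 30.0, -2.2]
width: -0.0002
finger_force: 14.8
```

The wedge is at its stop: the force climbs to 30 N without movement. I back off, rise and verify.

Call:
{"method": "run_rows", "body": {"deltas": [{"x": 0.02},{"x": 0.05},{"x": 0.06},{"x": 0.06,"z": -0.05},{"x": 0.06,"z": -0.1},{"x": 0.06,"z": -0.15},{"x": 0.06,"z": -0.2},{"x": 0.06,"z": -0.2},{"x": 0.06,"z": -0.2}]}}

```text
time: 18.0
eef_pos: [0.4774, 0.2608, 0.2554]
orientation: [3.141, -0.0, 1.646]
ft_force: [-0.3, -0.4, -1.0]
width: -0.0001
finger_force: 0.0
```

Run:
```python
from h import *
shot('wrist','w8'); shot('scene','s8'); shot('side','d8')
for n,f in(('wrist','w8'),('scene','s8'),('side','d8')):
    H=sel(n,f,(.489,.107),.045,.135,.18)
    print(n,'head',rect(H),np.percentile(H[:,2],[50,95]).round(4),'wh',rect(sel(n,f,(.482,.188),.03,.06,.08)))
cv2.imwrite('pics/c8.png',np.hstack([cv2.resize(cv2.imread('pics/s8.png')[70:230,230:390],(400,400)),cv2.resize(cv2.imread('pics/d8.png')[70:230,160:320],(400,400))]))
for n,f in(('scene','s6'),('side','d6')): print(np.percentile(sel(n,f,(.489,.107),.045,.135,.18)[:,2],95))
```

```text
wrist head (array([486.4, 134.5]), array([10.7, 15.1]), 8.9, 327, np.float64(0.1523)) [0.1549 0.1593] wh (array([482. , 190.1]), array([35.4,  9. ]), 3.8, 141, np.float64(0.0661))
scene head (array([491.5, 116.7]), array([27.4, 52.5]), 17.4, 336, np.float64(0.1502)) [0.1531 0.1593] wh (array([486.1, 189.5]), array([35.5, 12.2]), 5.3, 78, np.float64(0.0687))
side head (array([488.2, 114.3]), array([24.9, 55.3]), 16.0, 274, np.float64(0.1507)) [0.1528 0.1601] wh (array([467.8, 183.5]), array([9.8, 5.4]), 81.4, 16, np.float64(0.0686))
0.1508816472622594
0.15203573102661608
```

View pics/c8.png

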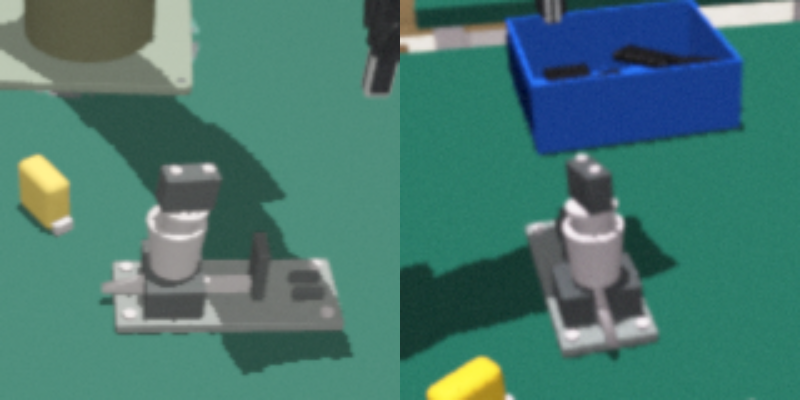

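The wedge is in (head at (262,265) in the left crop, outer face about 88 mm from the axis). The tool is up about 8–9 mm but leans a little, so I check the tilt.

Run:
```python
from h import *
from scipy.optimize import least_squares
def run(S,D):
    # fit the head box (24x50x36) pose: side+top point distance to box surface
    P=np.vstack([sel('scene',S,(.489,.11),.05,.125,.18)-[.002,.001,0],sel('side',D,(.489,.11),.05,.125,.18)+[0,.002,0]])
    def f(p):
        q=R.from_rotvec(p[3:]).inv().apply(P-p[:3]); e=np.abs(q)-[.012,.025,.018]
        return np.linalg.norm(np.maximum(e,0),axis=1)+np.minimum(e.max(1),0)
    for y0 in(.07,.3):
        r=least_squares(f,[.49,.11,.142 if y0<1 else 0,0,0,y0],loss='soft_l1',f_scale=.001)
        z=R.from_rotvec(r.x[3:]).as_matrix()[:,2]; o=r.x[:3]-.098*z
        print(S,'cost',r.cost,'tilt deg',np.rad2deg(np.arccos(z[2])).round(2),z.round(3),'origin',o.round(4),len(P))
run('s6','d6'); run('s8','d8')
```

```text
s6 cost 0.00032239446067810573 tilt deg 0.32 [-0.005  0.003  1.   ] origin [0.4899 0.1096 0.0328] 597
s6 cost 0.0003224040055041266 tilt deg 0.33 [-0.004  0.004  1.   ] origin [0.4899 0.1095 0.0328] 597
s8 cost 0.0003755099442124205 tilt deg 7.55 [0.004 0.131 0.991] origin [0.4878 0.1027 0.0419] 772
s8 cost 0.00037550994421242006 tilt deg 7.55 [0.004 0.131 0.991] origin [0.4878 0.1027 0.0419] 772
```

The lean is 7.6° (limit 11.5°), the origin is 7 mm off axis (limit 12) and at a height of 42 mm (38–52 allowed). I'll confirm it is still.

Call:
{"method": "run_rows", "body": {"deltas": [{},{},{},{},{},{},{},{},{},{}], "lines": "1,1"}}

```text
time: 19.15
```

Run:
```python
from h import *
shot('scene','s9'); shot('side','d9')
for n,f in(('scene','s8'),('scene','s9'),('side','d8'),('side','d9')): print(rect(sel(n,f,(.489,.107),.05,.135,.18)))
```

```text
(array([491.5, 116.7]), array([27.4, 52.5]), 17.4, 336, np.float64(0.1502))
(array([491.7, 116.2]), array([27.1, 52.1]), 17.7, 332, np.float64(0.1505))
(array([488.2, 114.3]), array([24.9, 55.3]), 16.0, 274, np.float64(0.1507))
(array([488.9, 113.1]), array([26. , 52.6]), 14.8, 271, np.float64(0.1506))
```

It is at rest, so I hand the job in.

```bash
python3 -c "
from rig import manip
print(manip.job_done())"
```

```text
the job is handed in; nothing more can be done
None
```

I handed the job in at about 19 s of the 54 s (no verdict came back): the tool went home with a quarter turn, the wedge is at its stop, and the tool stands free and still, lifted about 9 mm and leaning about 7.6° (limit about 11°).

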